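# Load the centrifuge in balance

### The arm

A 6-joint arm with a two-finger parallel gripper is mounted at the origin on a cart in front of the work surface, level with it; the furniture and walls round the work are solid. World frame = base frame: x ahead of the robot, y to its left, z up, the work surface at z = 0. Lengths are in m, angles in rad, forces in N, time in s.
With the tool pointing down it reaches from about 0.275 to 0.975 m from the base axis. Payload 8.4 kg.
Tool frame: the origin (TCP) lies midway between the tips of the shut fingers; the grasp point (between the pads) lies 19 mm behind it; z points along the fingers, y is the line along which they close (so a half turn about z gives the same grasp; the last joint's range is limited). The gripper opens to 92 mm and grips with 3 to 60 N. Pads are 20 mm wide; open, the fingers measure 128 mm over their backs; the gripper's body (75 mm by 189 mm) begins 69 mm behind the grasp point.
Start: joints at [1.281, 0.353, 1.633, -0, 1.155, -0.002], TCP at [0.177, 0.599, 0.215] pointing down, gripper open.
Joint ranges: [-2.63, 2.63], [-0.92, 2.1], [0.06, 2.66], [-1.3, 4.44], [0, 2.69], [-3.02, 3.02]. Speed limits (rad/s): [2.22, 2.22, 2.79, 3.14, 3.14, 3.14].

### API

Orientations are given as a rotation vector (axis times angle).
In Python, from workcell import arm, fingers, get_image, calibration, readout gives the robot as it stands. The module is installed in compiled form; this text tells all that it offers. Calls block until the motion is done:
- arm.move_pose(position, orientation): joint-space move of the TCP to a pose.
- arm.line_to(position, feed=0.15, frame=None): straight line of the TCP; frame=None keeps the orientation; feed is the mean speed in m/s.
- arm.goto_joints(angles): joint-space move.
- fingers.gripper_to(opening, grasp_force=None): opening from 0.0 (shut) to 1.0 (fully open); grasp_force is the grip in N (None keeps the last); returns when the fingers have stopped.
- arm.hold(seconds).
- arm.solve_ik(position, orientation): joint angles nearest the present ones, or None.
- get_image(name): name is "side" or "top"; returns the picture (480x640x3 uint8, red, green, blue); there is no depth.
- calibration(name): a dict with "fx", "fy", "cx", "cy" (pixels), "distortion" ([k1, k2, p1, p2, k3] as OpenCV has them; the pictures are not rectified), "origin" and "rotation" of the camera in the world. Camera axes: x right, y down, z forward; pixel columns grow to the right and rows downward; lengths in m; the calibration is good to about 2 mm. A picture is of the moment at which its call begins. calibration takes no time and is no camera call.
A pose or a line that the arm cannot do raises arm.Unreachable and nothing moves.
- arm.close_job(): hands the job in, once; it reports no verdict.
Readings, each from a call of its own:
- readout.get_time_s(): time.
- readout.get_q(): joint angles.
- readout.get_qd(): joint speeds.
- readout.get_tau(): joint torques, N m.
- readout.get_position(): TCP position.
- readout.get_tool_rot(): TCP orientation.
- readout.get_ft_force(): force on the tool from outside, world axes, zero at the start.
- readout.get_moment(): the same for the moment, N m.
- readout.get_width(): opening from 0.0 (shut) to 1.0 (fully open).
Only numpy, scipy, OpenCV 4.12 (cv2) and the standard library are available. Lean on these libraries where they do the work, as an engineer would, in place of code of your own. Each camera call takes 0.05 s, during which the arm holds its last target. There are 200 camera calls.

### The job

Pick out the four screw-cap tubes standing among the bottles and load the large open centrifuge, the one with four steel buckets, for a balanced run: one tube seated on the floor of each bucket, with the two tall tubes opposite each other across the rotor and the two short tubes opposite each other. Keep the tubes upright, and leave the two bottles among them where they stand.

Things in the scene. Friction and masses are not known exactly. Their poses are not given: they have to be found in the camera images.
- tall_tube_1_mid (a point): one of two tall 50 ml tubes with blue screw cap and flat foot, standing on the bench: 118 high, body 28.4 diameter, cap 34 diameter over the top 17. The point is on the axis, half-way up, 59 above the foot; z runs up the tube. It weighs 40 to 85 g (all sizes in mm).
- tall_tube_2_mid (a point): one of two tall 50 ml tubes with blue screw cap and flat foot, standing on the bench: 118 high, body 28.4 diameter, cap 34 diameter over the top 17. The point is on the axis, half-way up, 59 above the foot; z runs up the tube. It weighs 40 to 85 g (all sizes in mm).
- short_tube_1_mid (a point): one of two short 25 ml tubes with the same blue screw cap and flat foot as the tall ones, standing on the bench: 85 high, body 28.4 diameter, cap 34 diameter over the top 17. The point is on the axis, half-way up, 42.5 above the foot; z runs up the tube. It weighs 35 to 70 g (all sizes in mm).
- short_tube_2_mid (a point): one of two short 25 ml tubes with the same blue screw cap and flat foot as the tall ones, standing on the bench: 85 high, body 28.4 diameter, cap 34 diameter over the top 17. The point is on the axis, half-way up, 42.5 above the foot; z runs up the tube. It weighs 35 to 70 g (all sizes in mm).
- bucket_1_mouth (a point): one of four equal steel buckets on the open centrifuge's rotor, opposite bucket_3. Point: centre of its mouth at lip level, 119 above the bench; x outward from the rotor axis, z up. Mouth 45 wide, a funnel over 13 to a bore 33 wide; floor 42 below the lip. Bucket centres 66 from the rotor axis; each rocks 0.05 rad on its pins (all sizes in mm).
- bucket_2_mouth (a point): one of four equal steel buckets on the open centrifuge's rotor, opposite bucket_4. Point: centre of its mouth at lip level, 119 above the bench; x outward from the rotor axis, z up. Mouth 45 wide, a funnel over 13 to a bore 33 wide; floor 42 below the lip. A sideways push of about 1 N turns the rotor; it stays where left (all sizes in mm).
- bucket_3_mouth (a point): one of four equal steel buckets on the open centrifuge's rotor, opposite bucket_1. Point: centre of its mouth at lip level, 119 above the bench; x outward from the rotor axis, z up. Mouth 45 wide, a funnel over 13 to a bore 33 wide; floor 42 below the lip. Rotor arms and the drum (127 radius) stay below the lips (all sizes in mm).
- bucket_4_mouth (a point): one of four equal steel buckets on the open centrifuge's rotor, opposite bucket_2. Point: centre of its mouth at lip level, 119 above the bench; x outward from the rotor axis, z up. Mouth 45 wide, a funnel over 13 to a bore 33 wide; floor 42 below the lip. The open lid stands behind, over 140 from the rotor axis, its top 390 up (all sizes in mm).
- amber_bottle_mid (a point): brown bottle with white cap, 104 high, 52 diameter, standing among the tubes and to be left there; the point is on its axis, 52 above its foot (all sizes in mm).
- white_bottle_mid (a point): white bottle with black cap, 135 high, 60 diameter, standing among the tubes and to be left there; the point is on its axis, 67 above its foot (all sizes in mm).
Mind the look-alikes: they are no part of the job. Leave any turquoise look-alike of the part that bears tall_tube_2_mid alone. What is shaped like the part that bears short_tube_1_mid but turquoise is not meant.

How it is judged:
By the outcome, as a careful person would: the job done as asked, in the order asked, and still so for the second after the job is handed in, with the robot touching nothing.
It also fails if it takes over 120 s, if anything falls off the work surface, if the arm or the gripper's body presses on something with over 40 N, if the wrist force passes 120 N, or if a joint passes its speed limit or range.

## Working session

There is one attempt and no reset: what is moved stays moved. The work goes in short steps, each a Python script; the robot and the scene stay as the last script left them, time stands still between calls to the robot, and variables do not carry over. Pictures are saved under pics/ and viewed, on a budget of 14 in all, crops included, one or two more only if the job needs it, and the job is handed in when it is done.

```bash
mkdir -p pics; python3 - <<'E'
from workcell import *
import cv2,numpy as np
for n in("side","top"):
    cv2.imwrite(f"pics/{n}0.png",cv2.cvtColor(get_image(n),cv2.COLOR_RGB2BGR))
    c=calibration(n);print(n,{k:np.round(v,4).tolist() for k,v in c.items()})
print(readout.get_time_s(),readout.get_tool_rot(),readout.get_position())
E
```

```text
side {'fx': 465.4555, 'fy': 465.4555, 'cx': 319.2395, 'cy': 241.1957, 'distortion': [-0.0524, 0.0, 0.0, 0.0, 0.0], 'origin': [0.1788, -1.1358, 0.8281], 'rotation': [-2.1302, 0.3593, -0.1733]}
top {'fx': 498.6902, 'fy': 498.6902, 'cx': 322.5795, 'cy': 240.123, 'distortion': [-0.1102, 0.0, 0.0, 0.0, 0.0], 'origin': [0.2432, -0.0547, 1.6179], 'rotation': [-2.1304, 2.1236, -0.1942]}
0.1 [-4.50445607e-01 -3.10894596e+00  1.98685378e-03] [0.17726746 0.59886047 0.21393187]
```

View pics/side0.png

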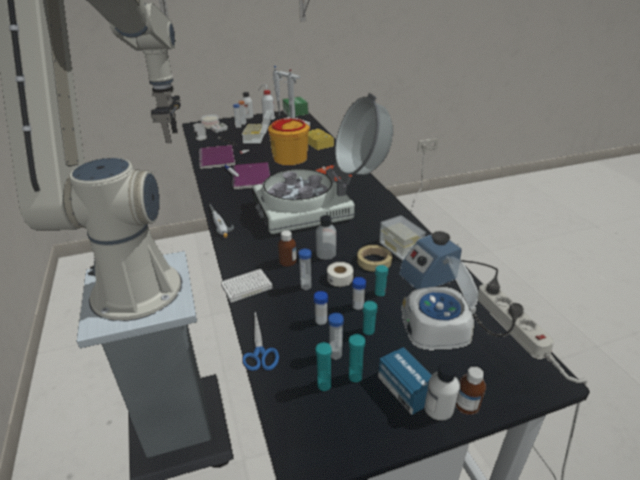

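View pics/top0.png

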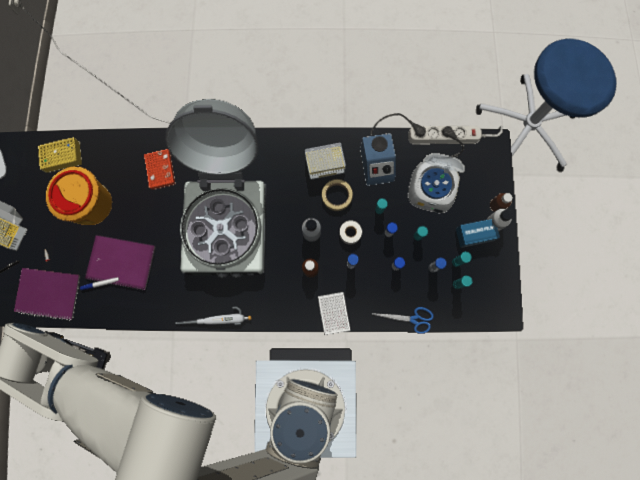

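Side view: blue-cap tubes at (305,268) tall, (336,335) tall, (321,308) short and (358,293) short. The turquoise look-alikes are at (381,279), (369,317), (324,366) and (356,358). In the top view the blue caps are at (352,261), (398,264), (391,229) and (438,265). The open centrifuge is at (221,228). The bottles among the tubes are at top (310,266) and (311,230); the second pair at (503,200) and (502,218) is away from them. Next, enlarged crops of both views.

```bash
python3 - <<'E'
import cv2
s=cv2.imread("pics/side0.png");t=cv2.imread("pics/top0.png")
def crop(im,x,y,w,h,k,n):
    c=cv2.resize(im[y:y+h,x:x+w],None,fx=k,fy=k,interpolation=cv2.INTER_CUBIC)
    for u in range(-(-x//10)*10,x+w,10):
        cv2.line(c,((u-x)*k,0),((u-x)*k,12 if u%50==0 else 5),(0,255,255),1)
        if u%20==0: cv2.putText(c,str(u),((u-x)*k+2,20),0,.4,(0,255,255),1)
    for v in range(-(-y//10)*10,y+h,10):
        cv2.line(c,(0,(v-y)*k),(8,(v-y)*k),(0,255,255),1); 
        if v%20==0: cv2.putText(c,str(v),(8,(v-y)*k+4),0,.4,(0,255,255),1)
    cv2.imwrite(n,c)
crop(s,275,205,130,150,4,"pics/s1.png")
crop(t,295,190,160,90,5,"pics/t1.png")
crop(t,172,172,100,105,5,"pics/t2.png")
crop(s,245,155,125,85,6,"pics/s2.png")
E
```

```text
(no output)
```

View pics/s1.png

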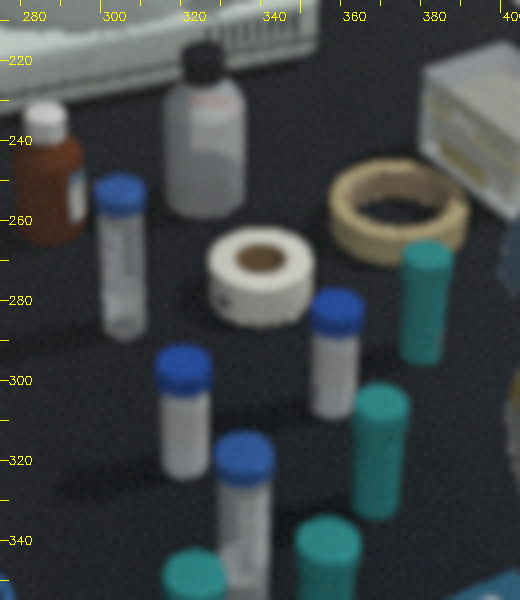

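View pics/t1.png

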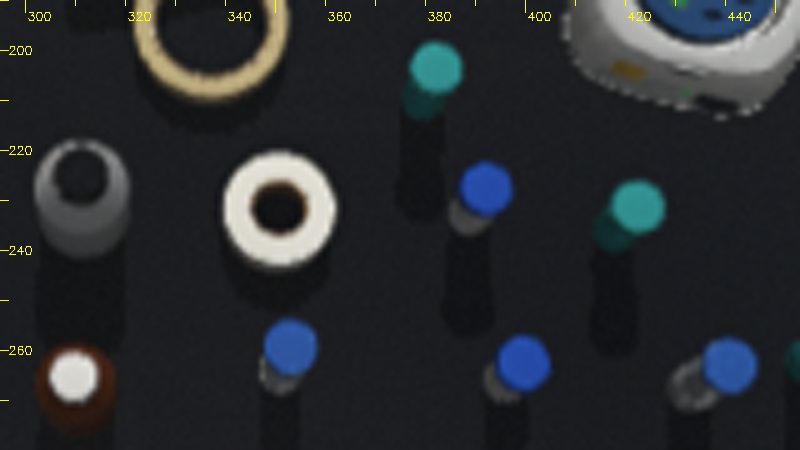

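View pics/t2.png

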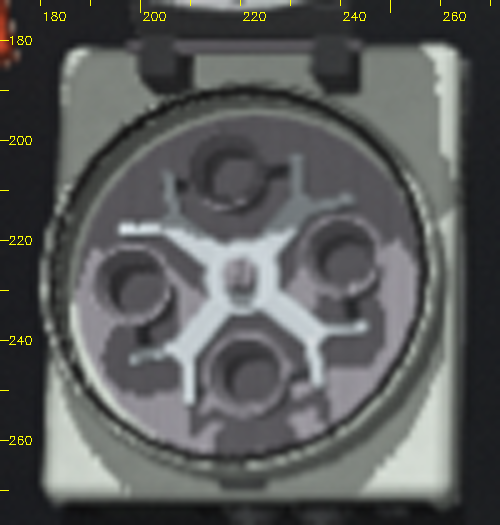

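View pics/s2.png

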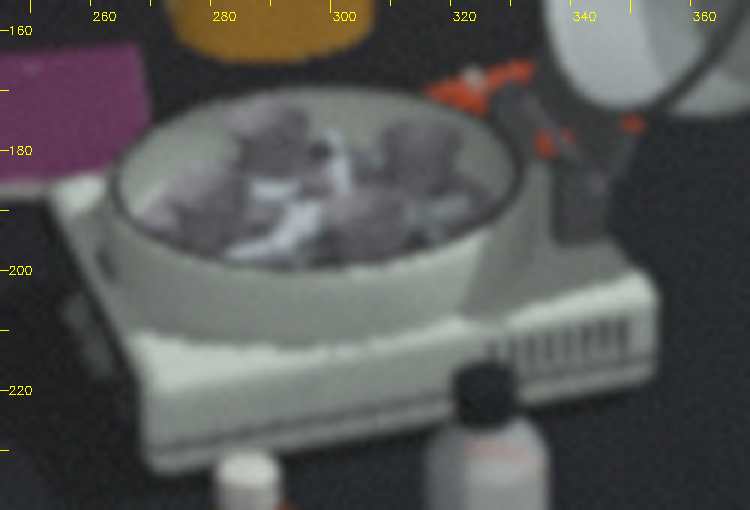

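Crops confirm the choice. The tall tubes are A and D and the short ones B and C; all have blue caps with clear bodies. Cap-top centres, side then top: A (305,251.7)/(353.2,259.4), B (321.2,295.5)/(399.6,262.4), C (359.5,281.2)/(392.4,227.6), D (336.2,317.5)/(441,263.2). Bucket mouths in the top view: (217.8,206.4), (240.2,222.8), (221.2,246.6), (199,229). I'll triangulate these now.

```bash
cat > h.py <<'E'
from workcell import *
import cv2,numpy as np
def ray(n,uv):
    c=calibration(n);K=np.array([[c["fx"],0,c["cx"]],[0,c["fy"],c["cy"]],[0,0,1]])
    p=cv2.undistortPoints(np.array([[uv]],float),K,np.array(c["distortion"]))[0,0]
    R=cv2.Rodrigues(np.array(c["rotation"],float))[0] 
    d=R@[p[0],p[1],1.];return np.array(c["origin"]),d/np.linalg.norm(d)
def proj(n,P):
    c=calibration(n);K=np.array([[c["fx"],0,c["cx"]],[0,c["fy"],c["cy"]],[0,0,1]])
    R=cv2.Rodrigues(np.array(c["rotation"],float))[0].T
    return cv2.projectPoints(np.array(P,float).reshape(-1,3),cv2.Rodrigues(R)[0],-R@c["origin"],K,np.array(c["distortion"]))[0][:,0]
def tri(a,b):
    (o,d),(p,e)=ray("side",a),ray("top",b)
    s=np.linalg.lstsq(np.c_[d,-e],p-o,rcond=None)[0]
    x,y=o+s[0]*d,p+s[1]*e
    return (x+y)/2,np.linalg.norm(x-y)
def onz(n,uv,z):
    o,d=ray(n,uv);return o+d*(z-o[2])/d[2]
E
python3 - <<'E'
from h import *
np.set_printoptions(precision=4,suppress=True)
for n,a,b,z in(("A",(305,251.7),(353.2,259.4),.118),("B",(321.2,295.5),(399.6,262.4),.085),("C",(359.5,281.2),(392.4,227.6),.085),("D",(336.2,317.5),(441,263.2),.118)):
    print(n,*tri(a,b),onz("top",b,z),onz("side",a,z))
bk=[(217.8,206.4),(240.2,222.8),(221.2,246.6),(199,229)]
P=np.array([onz("top",b,.119) for b in bk]);c=P.mean(0);print(P,c,np.linalg.norm(P-c,axis=1),np.degrees(np.arctan2(*(P-c).T[[1,0]])))
print(proj("side",P), [tri(a,b) for a,b in zip([(313,178),(304,191),(279,187),(288,172)],bk)])
print("bottles",onz("top",(309.5,265),.104),onz("top",(310.5,225),.135))
E
```

```text
A [ 0.4601 -0.1493  0.1167] 0.0028108852820876895 [ 0.4586 -0.149   0.118 ] [ 0.4611 -0.151   0.118 ]
B [ 0.4557 -0.2962  0.0821] 0.0021184789691901574 [ 0.4542 -0.2955  0.085 ] [ 0.4557 -0.2995  0.085 ]
C [ 0.5663 -0.2761  0.0823] 0.0023153481164140117 [ 0.5646 -0.2754  0.085 ] [ 0.5662 -0.2792  0.085 ]
D [ 0.449  -0.4181  0.1171] 0.0031184826726419245 [ 0.4474 -0.4175  0.118 ] [ 0.4503 -0.419   0.118 ]
[[0.6231 0.2704 0.119 ]
 [0.5711 0.1985 0.119 ]
 [0.4964 0.2545 0.119 ]
 [0.5513 0.326  0.119 ]] [0.5605 0.2624 0.119 ] [0.0632 0.0648 0.0645 0.0643] [   7.3317  -80.578  -173.0409   98.2369]
[[313.5689 177.5495]
 [305.437  188.7743]
 [279.4913 185.1945]
 [289.405  174.2305]] [(array([0.6224, 0.2709, 0.1175]), np.float64(0.002305287846161156)), (array([0.5696, 0.2003, 0.1109]), np.float64(0.006413411366448796)), (array([0.4962, 0.2562, 0.1118]), np.float64(0.0029427287025144623)), (array([0.5475, 0.3235, 0.1297]), np.float64(0.003064821453386555))]
bottles [ 0.4429 -0.016   0.104 ] [ 0.5613 -0.0189  0.135 ]
```

Triangulated heights are 0.117/0.117 for the tall tubes and 0.082/0.082 for the short ones, which matches the text. The buckets form a ring of radius about 65 mm at (0.561, 0.262), turned 8°. I'll take tall tube A first and grip it by the cap. The fingers will close tangentially at the rotor so the gripper body stays clear of the lid.

```bash
cat >> h.py <<'E'
from scipy.spatial.transform import Rotation as Ro
C=np.array([.562,.262]);ANG=np.radians(8);RAD=.066
def bucket(k,C=C,A=ANG):   # k=0 +x, 1 +y, 2 -x, 3 -y
    a=A+k*np.pi/2;return C+RAD*np.array([np.cos(a),np.sin(a)]),a
def rot(close):  # closing direction (rad); of both half turns take the one with the smaller last joint
    return [(Ro.from_euler('z',close+np.pi/2+h)*Ro.from_euler('x',np.pi)).as_rotvec() for h in(0,np.pi)]
def go(xy,z,close):
    p=[xy[0],xy[1],z];c=[(abs(q[5]),i) for i in(0,1) if (q:=arm.solve_ik(p,rot(close)[i])) is not None]
    arm.move_pose(p,rot(close)[min(c)[1]])
def down(xy,z,feed=.15): arm.line_to([xy[0],xy[1],z],feed=feed)
GH={"t":.108,"s":.075}   # grasp height above the foot
def tcp(kind,foot): return foot+GH[kind]-.019
def pick(xy,kind,close):
    go(xy,tcp(kind,.21),close);fingers.gripper_to(.68)
    down(xy,tcp(kind,0),.2);fingers.gripper_to(0.,20.)
    print("width mm",92*readout.get_width(),"t",readout.get_time_s())
    down(xy,tcp(kind,.21),.25);print("w",92*readout.get_width(),readout.get_ft_force())
def over(k,kind):
    b,a=bucket(k);go(b,tcp(kind,.21),a+np.pi/2)
def lower(k,kind,stop=5.):
    b,_=bucket(k);f0=readout.get_ft_force()
    down(b,tcp(kind,.125),.15)
    for foot in np.r_[np.arange(.119,.079,-.005),.079,.0775]:
        down(b,tcp(kind,foot),.05);f=readout.get_ft_force()-f0
        print("%.4f"%foot,np.round(f,1),round(92*readout.get_width(),1))
        if np.linalg.norm(f)>stop: return foot
    return foot
def release(k,kind,foot):
    b,_=bucket(k);fingers.gripper_to(.62);down(b,tcp(kind,.21),.2)
    print("t",readout.get_time_s())
def shot(n,name): 
    im=cv2.cvtColor(get_image(n),cv2.COLOR_RGB2BGR);cv2.imwrite(f"pics/{name}.png",im);return im
T={"A":((.460,-.1495),"t"),"B":((.4555,-.2965),"s"),"C":((.566,-.2765),"s"),"D":((.449,-.418),"t")}
E
python3 - <<'E'
from h import *
p=readout.get_position();arm.line_to([p[0],p[1],.32],feed=.2)
pick(*T["A"],np.pi/2); over(0,"t")
print(readout.get_position(),readout.get_q(),readout.get_time_s())
i=shot("side","s3")[100:220,220:400];cv2.imwrite("pics/s3c.png",cv2.resize(i,None,fx=4,fy=4))
E
```

```text
width mm 33.32021948088001 t 5.9417
w 32.91102481260605 [ 0.05408272 -0.40896179 -1.16881612]
[0.62738384 0.27064186 0.29877034] [ 4.05136727e-01  3.84224200e-01  1.40136062e+00 -1.33377184e-04
  1.35642919e+00 -1.30396069e+00] 9.1167
```

View pics/s3c.png

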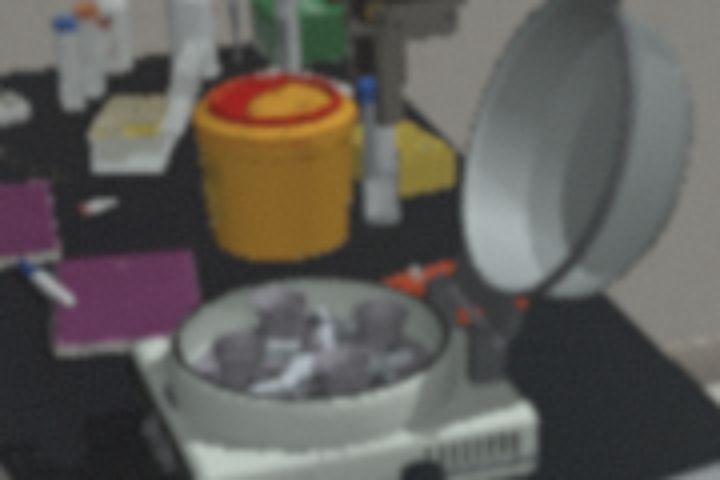

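```bash
python3 - <<'E'
from h import *
b,_=bucket(0)
for z in(.21,.328): print(z,(proj("side",[*b,z])-[220,100])*4)
i=shot("top","t3")[150:290,150:290];cv2.imwrite("pics/t3c.png",cv2.resize(i,None,fx=4,fy=4))
i=cv2.imread("pics/s3.png")[110:165,290:340];cv2.imwrite("pics/s3d.png",cv2.resize(i,None,fx=10,fy=10,interpolation=cv2.INTER_CUBIC))
E
```

```text
0.21 [[376.47097342 211.51147393]]
0.328 [[373.53068161  75.81724952]]
```

View pics/s3d.png

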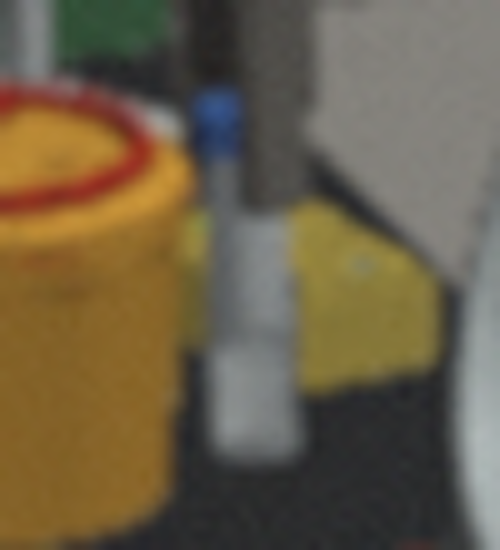

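The foot is at side (315.6,154.5) against a prediction of (314.1,152.9). The tube hangs upright, maybe 2–3 mm towards +x. I'll shift 2 mm back, soften the grip so the tube can self-centre, and lower it while watching the force.

```bash
sed -i 's/^C=np.array.*/C=np.array([.5613,.262]);ANG=np.radians(8);RAD=.066\nOFF=np.zeros(2)/; s/b,_=bucket(k)/b=bucket(k)[0]+OFF/; s/    b,a=bucket(k);go/    b,a=bucket(k);b=b+OFF;go/' h.py
python3 - <<'E'
import h; from h import *
h.OFF=np.array([-.0015,0]); b=bucket(0)[0]+h.OFF
down(b,tcp("t",.21)); fingers.gripper_to(0.,8.)
print(lower(0,"t")); print(readout.get_time_s(),readout.get_moment())
E
```

```text
0.1190 [-0.9 -0.8  0.4] 33.6
0.1140 [ 0.3 -0.1  7.1] 33.9
0.11399999999999999
10.9167 [-0.07727432 -0.07072798  0.01011943]
```

```bash
python3 - <<'E'
from h import *
i=shot("side","s4")[155:210,255:335];j=shot("top","t4")[180:270,180:260]
print(proj("side",[readout.get_position()+[0,0,-.089]]), proj("side",[bucket(k)[0].tolist()+[.119] for k in range(4)]),proj("top",[bucket(k)[0].tolist()+[.119] for k in range(4)]))
a=cv2.resize(i,(640,440),interpolation=cv2.INTER_CUBIC)
cv2.imwrite("pics/s4c.png",a)
E
```

```text
[[314.33987179 178.18189543]] [[314.45704683 177.30671407]
 [289.53436225 174.04050162]
 [279.48481987 185.43199971]
 [305.42992636 189.03766609]] [[217.60729761 205.30499217]
 [198.58267077 228.72859987]
 [221.7529617  246.75422195]
 [240.78198736 222.98888697]]
```

View pics/s4c.png

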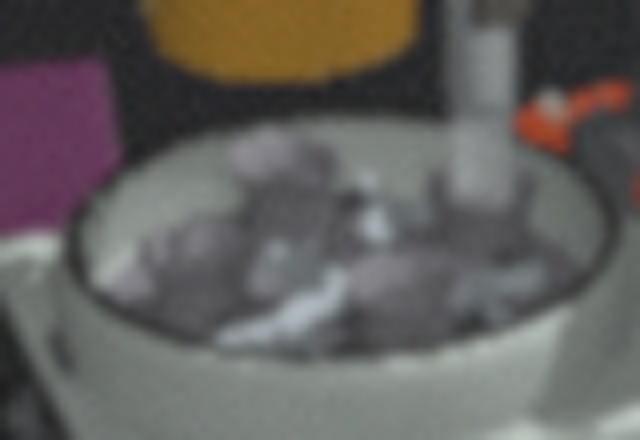

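The side crop shows the tube (centre 315.6) laterally inside the mouth (centre about 315). The remaining doubt is along the line of sight. I'll probe again slowly, with the baseline subtracted.

```bash
python3 - <<'E'
from h import *
b=readout.get_position()[:2];print(b)
down(b,tcp("t",.123),.05);arm.hold(.3)
f0,m0=readout.get_ft_force(),readout.get_moment();print(f0,m0)
for z in np.arange(.121,.1125,-.0015):
    down(b,tcp("t",z),.05);arm.hold(.15);f,m=readout.get_ft_force()-f0,readout.get_moment()-m0
    print(round(z,4),f.round(2),m.round(3),readout.get_position().round(4),92*readout.get_width())
    if f[2]>4:break
E
```

```text
[0.6263     0.27163272]
[-0.10117602  0.19867332  0.00440863] [ 0.04287947  0.00934529 -0.01340734]
0.121 [ 0.23 -1.28 -0.13] [0.008 0.005 0.012] [0.6263 0.2716 0.2099] 33.71367367076825
0.1195 [-0.02 -1.1  -0.35] [0.026 0.005 0.088] [0.6263 0.2716 0.2085] 33.45985525040303
0.118 [ 1.18  0.04 -0.33] [-0.034  0.02   0.063] [0.6263 0.2716 0.207 ] 33.15507065989851
0.1165 [ 0.92 -0.84 -0.56] [-0.029 -0.038 -0.001] [0.6263 0.2716 0.2055] 33.49712899052562
0.115 [ 0.32  0.37 -0.05] [0.143 0.097 0.033] [0.6263 0.2717 0.204 ] 33.667944871611084
0.1135 [-0.72  0.72 -0.34] [0.209 0.017 0.064] [0.6263 0.2716 0.2025] 33.66023230259818
```

```bash
cat >> h.py <<'E'
def lower2(xy,kind,z0=.117,stop=6.,step=.003):
    down(xy,tcp(kind,z0),.1);arm.hold(.2);f0,m0=readout.get_ft_force(),readout.get_moment()
    for z in [*np.arange(z0-step,.0785,-step),.0785,.077,.0755]:
        down(xy,tcp(kind,z),.06);arm.hold(.1);f=np.mean([(readout.get_ft_force(),arm.hold(.02))[0] for _ in range(4)],0)-f0
        if f[2]>1.5 or z<.08:print(round(z,4),f.round(1),(readout.get_moment()-m0).round(2),readout.get_position().round(4),round(92*readout.get_width(),1))
        if f[2]>stop or np.linalg.norm(f)>12:break
    return z
E
python3 - <<'E'
from h import *
print(bucket(0),C)
b=np.array([.6257,.2714])
print(lower2(b,"t"),readout.get_time_s())
E
```

```text
(array([0.62665769, 0.27118542]), np.float64(0.13962634015954636)) [0.5613 0.262 ]
0.0785 [-0.2  0.8 -0.1] [ 0.08 -0.07  0.  ] [0.6257 0.2714 0.1675] 33.3
0.077 [-0.   1.   0.2] [ 0.09 -0.04  0.02] [0.6257 0.2714 0.166 ] 33.0
0.0755 [ 0.1  0.8 -0. ] [ 0.08 -0.08  0.02] [0.6257 0.2714 0.1645] 33.2
0.0755 20.75
```

```bash
python3 - <<'E'
from h import *
i=shot("side","s5")[130:215,250:350]
cv2.imwrite("pics/s5c.png",cv2.resize(i,None,fx=7,fy=7,interpolation=cv2.INTER_CUBIC))
P=[[.6257,.2714,z] for z in(.077,.119,.178,.195)];print((proj("side",P)-[250,130])*7)
E
```

```text
[[450.92612172 406.71535722]
 [449.24015524 331.26382134]
 [446.7944508  221.69665042]
 [446.07246413 189.32548603]]
```

View pics/s5c.png

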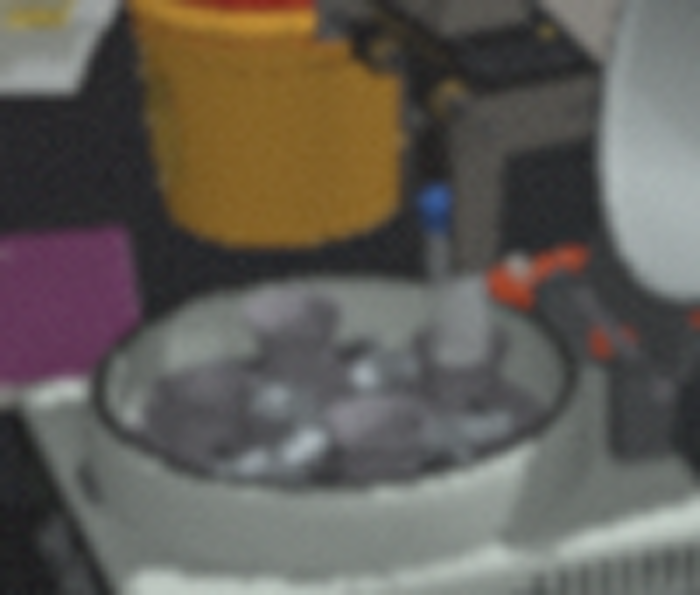

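The tube stands in the bucket, with the cap top near crop (437,187), where 0.195 m is predicted. I'll release it and fetch D, then check the top view.

```bash
python3 - <<'E'
from h import *
b=readout.get_position()[:2];fingers.gripper_to(.62);arm.hold(.2);down(b,tcp("t",.21),.2)
pick(*T["D"],0.)
i=shot("top","t5")[172:277,172:272];cv2.imwrite("pics/t5c.png",cv2.resize(i,None,fx=5,fy=5,interpolation=cv2.INTER_CUBIC))
print(proj("top",[[*b,.195]]),readout.get_time_s())
E
```

```text
width mm 33.05503895718418 t 26.925
w 32.763052423557816 [ 0.06393584 -0.9412864  -1.05664648]
[[212.30047008 199.25560314]] 27.9667
```

View pics/t5c.png

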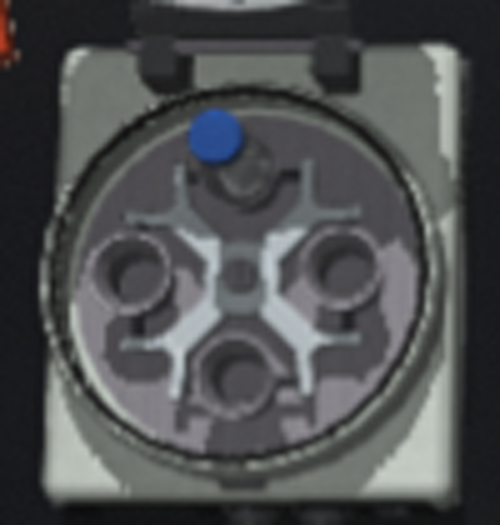

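The rotor has turned a few degrees. Mouths are now at top (220,205.6), (198.8,226.8), (219.2,247.6), (240.2,225.2) and the cap is at (215.2,199.4). I'll recompute the angle.

```bash
python3 - <<'E'
from h import *
P=np.array([onz("top",b,.119) for b in [(220,205.6),(198.8,226.8),(219.2,247.6),(240.2,225.2)]]);c=P.mean(0)
print(P.round(4),c,np.linalg.norm(P-c,axis=1),np.degrees(np.arctan2(*(P-c).T[[1,0]])))
for z in(.195,.197):print(onz("top",(215.2,199.4),z))
E
```

```text
[[0.6257 0.2636 0.119 ]
 [0.5582 0.327  0.119 ]
 [0.4933 0.2606 0.119 ]
 [0.5635 0.1982 0.119 ]] [0.56017765 0.2623535  0.119     ] [0.06554702 0.0646549  0.06691471 0.06423   ] [   1.11433545   91.75083951 -178.49629143  -87.02597325]
[0.62524323 0.26266697 0.195     ]
[0.62470621 0.26222084 0.197     ]
```

The tube is upright in its bucket: cap (0.625,0.263) over mouth (0.626,0.264). The rotor is now at about 1.8°. D goes into the opposite bucket, number 2.

```bash
sed -i 's/^C=np.array.*/C=np.array([.5603,.2623]);ANG=np.radians(1.8);RAD=.066/' h.py
cat >> h.py <<'E'
def caps():
    im=get_image("top");cv2.imwrite("pics/last.png",cv2.cvtColor(im,cv2.COLOR_RGB2BGR))
    h=cv2.cvtColor(im,cv2.COLOR_RGB2HSV);m=cv2.inRange(h,(105,130,60),(125,255,255));m[:, 270:]=0;m[:180]=0;m[275:]=0;m[:,:170]=0
    n,_,s,c=cv2.connectedComponentsWithStats(m);return [(c[i].round(1),s[i,4]) for i in range(1,n) if s[i,4]>15]
E
python3 - <<'E'
from h import *
over(2,"t");fingers.gripper_to(0.,12.);b=bucket(2)[0]
print(lower2(b,"t",.125,step=.004),readout.get_time_s())
i=shot("side","s6")[130:215,250:350]
cv2.imwrite("pics/s6c.png",cv2.resize(i,None,fx=7,fy=7,interpolation=cv2.INTER_CUBIC))
print((proj("side",[[*b,.195]])-[250,130])*7)
E
```

```text
0.105 [1.1 0.4 7.1] [ 0.04 -0.15 -0.07] [0.495  0.2605 0.1947] 33.4
0.10499999999999998 33.8833
[[189.43681747 237.53105043]]
```

View pics/s6c.png

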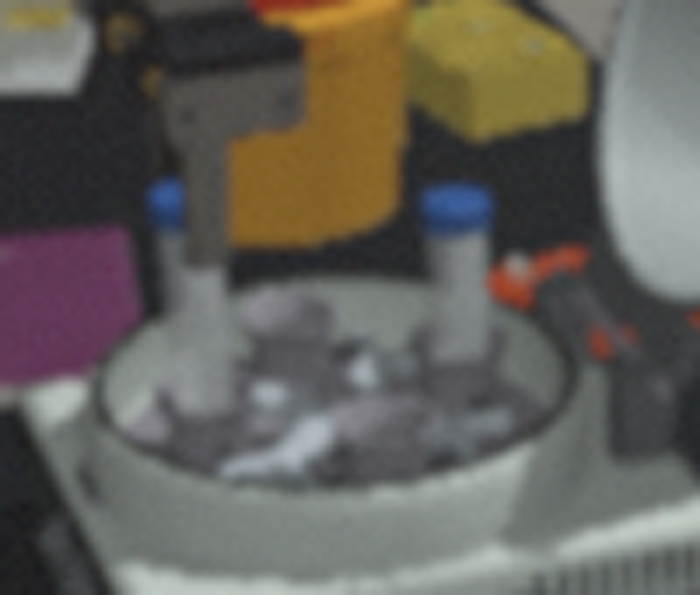

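The foot is stopped at the bore edge (0.105, bottom of the funnel) and the push has a +x component. I'll back off slightly and search radially inwards.

```bash
cat >> h.py <<'E'
def search(k,kind,start,offs):
    b,a=bucket(k);u=np.array([np.cos(a),np.sin(a)]);v=np.array([-u[1],u[0]])
    for r,t in offs:
        p=b+r*u+t*v
        q=readout.get_position();arm.line_to([q[0],q[1],tcp(kind,start)],feed=.1);
        z=lower2(p,kind,start,step=.004);print("off",r,t,"->",round(z,4))
        if z<.082:return p
E
python3 - <<'E'
from h import *
print(search(2,"t",.110,[(-.002,0),(-.004,0),(.002,0)]),readout.get_time_s())
E
```

```text
0.0785 [ 0.7  0.9 -1. ] [ 0.13 -0.13  0.04] [0.4963 0.2602 0.1675] 33.0
0.077 [0.5 0.9 3.6] [ 0.15 -0.16 -0.  ] [0.4966 0.2604 0.1663] 33.2
0.0755 [ 0.6  0.  11.2] [-0.05 -0.01 -0.02] [0.4973 0.2607 0.1657] 32.9
off -0.002 0 -> 0.0755
[0.49633158 0.26028971] 38.8
```

In, with floor contact at 0.077 as it should be. I'll release it, pick B and look at the rotor angle.

```bash
python3 - <<'E'
from h import *
p=readout.get_position();arm.line_to(p+[0,0,.001],feed=.05);fingers.gripper_to(.6);b=p[:2];down(b,tcp("t",.21),.2)
pick(*T["B"],np.pi/2)
cs=caps();print(cs,readout.get_time_s())
for c,_ in cs: print(onz("top",c,.195))
i=cv2.imread("pics/last.png")[172:277,172:272];cv2.imwrite("pics/t6c.png",cv2.resize(i,None,fx=5,fy=5,interpolation=cv2.INTER_CUBIC))
E
```

```text
width mm 32.12935946468651 t 44.4667
w 32.14208264220272 [-0.48913859  0.60613975 -1.07077643]
[(array([213.3, 199. ]), np.int32(94)), (array([215.2, 243. ]), np.int32(92))] 45.5083
[0.62647192 0.26841144 0.195     ]
[0.49413551 0.25691261 0.195     ]
```

View pics/t6c.png

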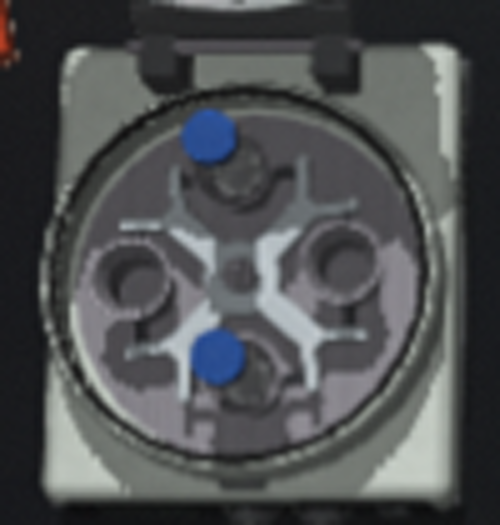

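The tall caps give an angle of 5.0°, a centre at (0.5603,0.2627) and a spacing of 133 mm, so both are upright and in opposite buckets. B goes to bucket 1.

```bash
sed -i 's/^C=np.array.*/C=np.array([.5603,.2625]);ANG=np.radians(4.9);RAD=.066/' h.py
cat >> h.py <<'E'
OFFS=[(0,0),(-.002,0),(.002,0),(-.002,.002),(-.002,-.002),(.002,.002),(.002,-.002)]
def place(k,kind):
    over(k,kind);fingers.gripper_to(0.,12.)
    b=bucket(k)[0];down(b,tcp(kind,.13))
    p=search(k,kind,.120,OFFS[:1])
    if p is None: p=search(k,kind,.110,OFFS[1:])
    print(p,readout.get_time_s());return p
def let_go(kind):
    p=readout.get_position();arm.line_to(p+[0,0,.001],feed=.05);fingers.gripper_to(.6);down(p[:2],tcp(kind,.21),.2)
E
python3 - <<'E'
from h import *
if place(1,"s") is not None:
    let_go("s");pick(*T["C"],np.radians(-37))
    cs=caps();print(cs,readout.get_time_s())
    for c,_ in cs: print(onz("top",c,.195),onz("top",c,.162))
E
```

```text
0.08 [ 1.1  0.1 -0.4] [ 0.24 -0.07 -0.02] [0.5546 0.3283 0.136 ] 32.1
0.0785 [ 1.2  0.3 -0.5] [ 0.21 -0.03 -0.  ] [0.5546 0.3282 0.1345] 32.5
0.077 [0.5 0.3 2.9] [ 0.28  0.07 -0.01] [0.5548 0.3283 0.1332] 32.2
0.0755 [-0.3  0.4  8.4] [ 0.17  0.1  -0.02] [0.5554 0.3287 0.1325] 32.4
off 0 0 -> 0.0755
[0.55466248 0.32825879] 54.7833
width mm 32.044581018998734 t 60.6083
w 32.07396527467086 [ 0.21464113  0.18328127 -1.18768212]
[(array([212.8, 198.9]), np.int32(95)), (array([194.9, 225.9]), np.int32(95)), (array([216. , 242.9]), np.int32(93))] 61.65
[0.62677936 0.26992326 0.195     ] [0.63567587 0.27745278 0.162     ]
[0.54490871 0.31937208 0.195     ] [0.55190643 0.32804846 0.162     ]
[0.49443964 0.25457199 0.195     ] [0.50026685 0.26174548 0.162     ]
```

```bash
sed -i 's/^C=np.array.*/C=np.array([.5605,.2624]);ANG=np.radians(6.6);RAD=.066/' h.py
python3 - <<'E'
from h import *
if place(3,"s") is not None:
    let_go("s");go((.5,-.1),.35,0.)
    cs=caps();print(cs,readout.get_time_s())
    for c,_ in cs: print(onz("top",c,.195),onz("top",c,.162))
    t=cv2.imread("pics/last.png")[172:277,172:272];s=shot("side","s7")[150:255,250:350]
    f=lambda i:cv2.resize(i,None,fx=4,fy=4,interpolation=cv2.INTER_CUBIC)
    cv2.imwrite("pics/end.png",np.hstack([f(t),f(s)]))
    print(cv2.imwrite("pics/end2.png",cv2.imread("pics/last.png")))
E
```

```text
0.08 [-0.4 -0.4  0.4] [-0.01 -0.04  0.08] [0.5681 0.1968 0.136 ] 32.6
0.0785 [-0.3 -0.6  0.2] [-0.06  0.03 -0.  ] [0.5681 0.1968 0.1345] 32.5
0.077 [-0.6 -0.3  3.5] [-0.05  0.02  0.02] [0.5682 0.1969 0.1332] 32.1
0.0755 [-0.5 -0.7  8.1] [-0.05 -0.02  0.04] [0.5688 0.1971 0.1323] 32.1
off 0 0 -> 0.0755
[0.56808585 0.1968374 ] 70.3917
[(array([212.9, 199. ]), np.int32(96)), (array([238.2, 221.3]), np.int32(98)), (array([194.8, 225.8]), np.int32(97)), (array([215.9, 243. ]), np.int32(93))] 73.2333
[0.62647284 0.26960936 0.195     ] [0.63536224 0.27713161 0.162     ]
[0.55893751 0.191679   0.195     ] [0.5662606  0.19739384 0.162     ]
[0.54520837 0.31968547 0.195     ] [0.55221304 0.32836911 0.162     ]
[0.49414293 0.2548538  0.195     ] [0.49996325 0.26203382 0.162     ]
True
```

View pics/end.png

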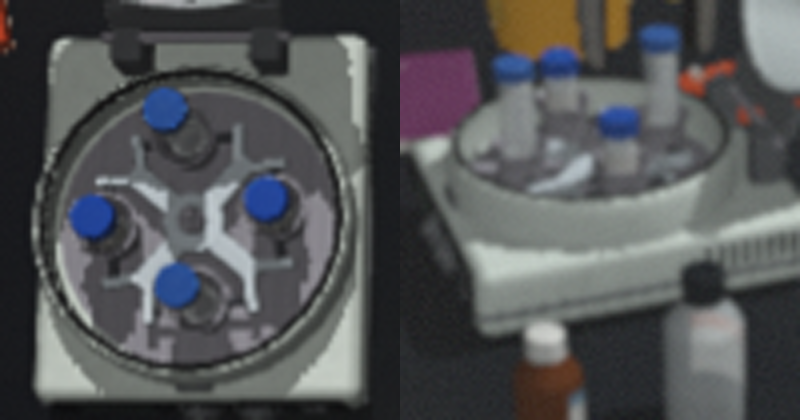

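All four caps show, tall opposite tall and short opposite short, and the bottles have not moved. I'll check the cap heights by triangulation, since A's floor contact was not felt.

```bash
python3 - <<'E'
from h import *
for n,a,b in(("A",(315,158.3),(212.9,199)),("D",(278.5,166),(215.9,243)),("B",(290,164.3),(194.8,225.8)),("C",(304.8,178.8),(238.2,221.3))): print(n,tri(a,b))
for P in([.6265,.2696,.195],[.494,.255,.195],[.552,.328,.162],[.566,.1975,.162]):print(proj("side",P))
print("width",readout.get_width())
E
```

```text
A (array([0.62885648, 0.27058526, 0.1899847 ]), np.float64(0.0020426692471526673))
D (array([0.49650503, 0.25606108, 0.18869918]), np.float64(0.0024976512571694815))
B (array([0.55509818, 0.33017998, 0.1544629 ]), np.float64(0.0025575745817971434))
C (array([0.56880163, 0.19826863, 0.15586145]), np.float64(0.002346462968575826))
[[314.11303265 157.21132323]]
[[277.35717151 164.5582085 ]]
[[288.85445028 162.76227468]]
[[303.64711016 177.41476937]]
width 0.5972227595071564
```

A stands as high as D (0.190 and 0.189), and both short tubes match too (0.154 and 0.156). All four read about 5–7 mm low by the same reading bias, so A is seated like the others. Handing in.

```bash
python3 -c "
from workcell import *
arm.hold(.5);arm.close_job();print(readout.get_time_s())"
```

```text
the job is handed in; nothing more can be done
the job is handed in; nothing more can be done
```

The centrifuge is loaded: the two tall tubes stand in opposite buckets, the two short tubes in the other opposite pair. The job is handed in, at about 74 s on the robot's clock. I left the bottles and the turquoise look-alikes alone.

- **Final pictures:** all four tubes are upright in their buckets. The tall caps are 133 mm apart across the rotor, against 132 mm expected.
- **Seating:** three tubes gave a clear floor contact at 0.077 m, the expected floor height. The first tall tube (A) gave none when lowered to that depth. In the last pictures its cap is level with the other tall one, 0.190 m against 0.189 m.
- **Disagreement:** the cap heights I measured came out 5–7 mm below the expected 0.195 and 0.162 m. The offset is much the same for all four, so I put it down to reading the side view rather than to poor seating.
- **On the way:**
  - The second tall tube (D) first stopped on the edge of the bore. It went in after a 2 mm shift towards the rotor axis.
  - The rotor turned a few degrees between placements, so I measured its angle again before each one.

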